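Raise the feed-track barrier and push the slat pack home

TASK

With your fingertips, push the red and white barrier arm up past its balance point so that it stays raised by itself when you let go. Then push the wooden slat pack along the track, under the raised barrier, until it rests right up against the blue end stop. Only push: do not lift or tip the pack, leave everything else on the bench where it is, and finish clear of everything.

Things in the scene. Friction and masses are not known exactly. Their poses are not given: they have to be found in the camera images.
- track: Fixed feed track, 15 mm plywood base. Origin: bench height, mid-channel, under the barrier. x along the channel to the end stop (away from the robot), y to the barrier's post, z up. Base x -160 to 110, y -43 to 260 mm. Channel floor z = 15, 66 mm wide between two rails (y +-33 to +-43, top z = 40, x -150 to 100 mm), near end open. Beyond the -y rail is bare bench.
- end_stop (a point): Middle of the top edge of the blue end stop's face that the pack must touch: track x = 90, y = 0, z = 80 mm. The plate is 86 mm wide, 14 mm thick.
- post (a point): Fixed point on the barrier's hinge axis, which is parallel to the track's x: track x = 0, y = 150, z = 65 mm. Grey hinge cheeks to z = 90 mm; behind them (y 180 to 258, x -38 to 38 mm) a guard with clear sides, grey back and grey roof (top z = 170 mm) covers the counterweight.
- barrier (a joint): Barrier hinge, rad. 0 = down across the channel, blocking the pack; grows as the arm swings up, to its stop at 1.25 (nearly upright). Balance point about 0.7: let go below, it falls back to 0; well beyond (0.85 or more) it goes on by itself in 1 to 3 s to 1.25 and stays. Raising it takes about 1 N at the cross bar.
- barrier_tip (a point): Centre of the red round cross bar (diameter 18, length 90 mm, parallel to the track's x) at the free end of the red and white arm (18 x 16 mm); moves with it. At joint value q: track x = 0, y = 150 - 240 cos(q + 0.087), z = 65 + 240 sin(q + 0.087) mm; so y = -89, z = 86 when down, free below over bare bench. The arm then passes mid-channel with its underside at z = 70 mm.
- pack: Pack of wooden slats glued into one block, 60 x 60 mm, 80 mm high, 110 to 220 g, loose in the channel before the barrier, sides along the track. Origin: centre of its underside. Home when its origin is at track x = 60 mm, touching the end stop. Pushed at its lower half it slides without tipping.
- pin_jar: Bystander: amber jar, 48 mm wide, 60 mm high, standing on the track's base beside the post; origin under its centre.
- tape_measure: Bystander: yellow and black tape measure, 70 x 45 x 50 mm high, on the bench on the track's -y side near the far end; origin under its centre.
- lattice: Bystander: finished wooden lattice panel lying flat, 120 x 110 x 12 mm, on the bench on the track's -y side near the near end; origin under its centre.
- glue_bottle: Bystander: white glue bottle, 56 mm wide, 120 mm high; origin under its centre.
- pencil_mug: Bystander: blue mug with pencils, 76 mm wide, about 170 mm high with the pencils; origin under its centre.
- mallet: Bystander: hammer lying on the bench at the left; origin near the middle of its length.
- slat_bundle: Bystander: flat bundle of slats lying on the bench to the right, 60 x 180 x 40 mm high; origin under its centre.
Things that resemble listed ones, but are neither listed nor needed, are in the scene too. Of the things shaped like the pack, the wooden one is meant.

How it is judged:
On the way, in this order (a step that is already met when the one before it is completed fails the run):
1. the barrier arm stays raised by itself, nothing touched, the pack still before it (value of joint barrier above 1.1 rad and x of pack in the frame of track below -0.02 m and contact force between each of the fingers, the arm and anything else below 0.3 N), for 0.2 s.
2. the pack is against the end stop, the barrier still raised (value of joint barrier above 1.1 rad and x of pack in the frame of track above 0.054 m), for 0.2 s.
At the end, for the whole second after the job is handed in: The barrier arm stands raised by itself (joint above 1.1 rad, at rest), and the pack stands upright at rest on the channel floor within 6 mm of touching the end stop (all of step 2 and x of pack in the frame of track below 0.068 m and y of pack in the frame of track between -0.008 and 0.008 m and z of pack in the frame of track between 0.01 and 0.02 m and angle between pack's own z axis and vertical below 0.1 rad and linear speed of pack below 0.01 m/s and velocity of joint barrier below 0.05 rad/s).
It fails at once if the pack is lifted more than 12 mm or tipped more than 0.3 rad (z of pack in the frame of track above 0.027 m or angle between pack's own z axis and vertical above 0.3 rad).
It fails at once if a bystander is moved more than 25 mm (distance of any of pin_jar, tape_measure, lattice, glue_bottle, pencil_mug, mallet, slat_bundle from where it was at the start of the episode above 0.025 m).
It also fails if it takes over 64 s, if anything falls off the work surface, if the arm or the gripper's body presses on something with over 40 N, if the wrist force passes 120 N, or if a joint passes its speed limit or range.

ROBOT

A 7-joint arm with a two-finger parallel gripper is mounted at the origin on the work surface. World frame = base frame: x ahead of the robot, y to its left, z up, the work surface at z = 0. Lengths are in m, angles in rad, forces in N, time in s.
With the tool pointing down it reaches from about 0.4 to 0.85 m from the base axis. Payload 10.4 kg.
Tool frame: the origin (TCP) lies at the very end of the fingers, on their centre line; the grasp point (between the pads) lies 19 mm behind it; z points along the fingers, y is the line along which they close (so a half turn about z gives the same grasp; the last joint's range is limited). The gripper opens to 87 mm and grips with 3 to 60 N. Pads are 19 mm wide; open, the fingers measure 117 mm over their backs; the gripper's body (75 mm by 190 mm) begins 51 mm behind the grasp point.
Start: joints at [-1.291, 0.332, -0.065, 1.46, 0.022, 1.35, -0.088], TCP at [0.186, 0.597, 0.196] pointing down, gripper open.
Joint ranges: [-2.6, 2.6], [-0.5, 2.12], [-1.47, 1.34], [0.16, 2.42], [-1.27, 4.41], [0.06, 2.06], [-2.6, 2.6]. Speed limits (rad/s): [2.22, 2.22, 2.79, 2.79, 3.14, 3.14, 3.14].

INTERFACE

Orientations are given as a unit quaternion [x, y, z, w].
In Python, from bench import * gives the robot as it stands.
- The arm moves only by the tool step_arm, never from a script. Its arguments are lists of equal length, an entry for each row: "delta_pos": the shift along the world's x, y, z in units of 25 mm (1.0 is 25 mm), a list of three; "turn": the turn about the world's z in units of 0.12 rad (1.0 is 0.12 rad). In form: {"delta_pos": [[tx, ty, tz], ...], "turn": [turn, ...]}. A call has 1 to 12 rows; each row shifts and turns the commanded pose from where the row before left it; what a row does not reach is not made up. A row lasts 1/10 s, in which the tool goes at most 50 mm and 8.59 degrees, less where a joint would pass 70% of its speed; a pose out of reach is approached as far as the arm can. A call with a number of a shift or a turn outside -1 to 1 is refused whole. A call with a gripper value outside its range is refused whole. "grip" is the closure, from 0 (fully open) to 1 (shut), set as the call begins (left out, the last holds). The fingers move at their own pace and stop on an object; "newtons" is the grip in N (left out, the last holds). Time passes only in rows, so rows that do not move let the fingers close. It gives the time, the measured TCP pose, the force, the opening and the grip force at its end, in the units of the state.
- read_state(): the state, without advancing time (a new reading comes with each control period).
- camera(name): name is "scene" or "top" or "wrist"; returns a dict with "image" (420x560x3 uint8, red, green, blue), "z_map" (420x560 float32, m along the optical axis (not along the pixel's ray), 0 where there is no reading), "mtx" (3x3 intrinsics, pixels), "view" (4x4, takes a point from world to camera coordinates). Camera axes: x right, y up, looking along -z (the intrinsics and any distortion apply to the point x, -y, -z); pixel columns grow to the right and rows downward; lengths in m; the calibration is good to about 2 mm. A picture is of the moment at which its call begins.
- close_job(): hands the job in; it is judged then, once.
The state is a dict: "time": time; "joint_positions": joint angles; "joint_vel": joint speeds; "joint_torque": joint torques, N m; "ee_pos": TCP position; "eef_rot": TCP orientation; "ft_force": force on the tool from outside, world axes, zero at the start; "torque": the same for the moment, N m; "width": finger opening in m; "grip_force": force on a finger pad.
Only numpy, scipy, OpenCV 4.12 (cv2) and the standard library are available. Lean on these libraries where they do the work, as an engineer would, in place of code of your own. Each camera call takes 0.05 s, during which the arm holds its last target. There are 200 camera calls.

## Working session

There is one attempt and no reset: what is moved stays moved. The work goes in short steps, Python scripts to look and compute and a tool call to move; the robot and the scene stay as the last step left them, time stands still between calls to the robot, and variables do not carry over. Pictures are saved under pics/ and viewed, at most 10 in all, crops included, and the job is handed in when it is done.

Besides the shell and the picture viewer there is one more tool, called after "Emit:" as a command line: name --pt "numbers of a row" for each row, then --argument value for the rest. step_arm: Moves the arm, as the interface text tells. Shifts and turns lie within -1 to 1; 1 stands for 25 mm of shift or 0.12 rad of turn. Its arguments: {"type":"object","properties":{"delta_pos":{"type":"array"},"turn":{"type":"array"},"grip":{"type":"number"},"newtons":{"type":"number"}},"required":["delta_pos","turn"]}

```bash
mkdir -p pics; cat > h.py <<'E'
from bench import *
import numpy as np, cv2
def cloud(c):
    K=np.array(c["mtx"]);V=np.array(c["view"]);z=c["z_map"]
    v,u=np.mgrid[:z.shape[0],:z.shape[1]]
    P=np.stack([(u-K[0,2])*z/K[0,0],-(v-K[1,2])*z/K[1,1],-z,np.ones_like(z)],-1)
    W=(P@np.linalg.inv(V).T)[...,:3]; W[z<=0]=np.nan
    return W
E
python3 - <<'E'
from h import *
for n in("scene","top"):
    c=camera(n); cv2.imwrite(f"pics/{n}0.png",c["image"][...,::-1]); np.savez(f"{n}0.npz",**c)
s=read_state();print(s["ee_pos"],s["eef_rot"],s["width"],s["time"])
E
```

```text
[0.18626788 0.59620057 0.1951478 ] [ 1.50820930e-01  9.88560900e-01 -6.24411975e-04 -6.18762277e-05] 0.08705542043930817 0.1
```

View pics/scene0.png

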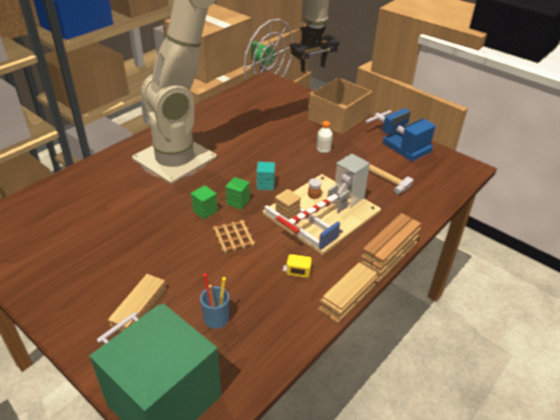

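View pics/top0.png

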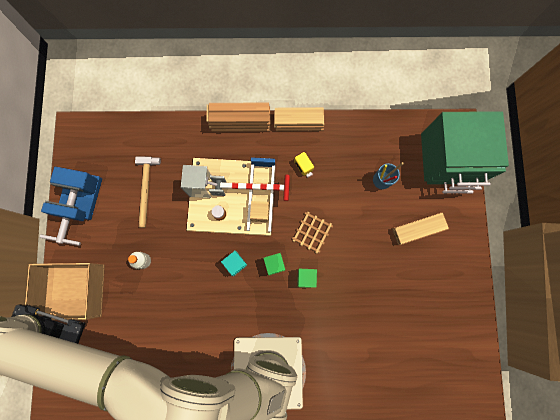

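The top view shows the track with end stop at (263,161), red cross bar at (287,187), guard roof at (195,180) and pack at (259,208). The lattice is at (312,231) and the tape measure at (304,163).

```bash
python3 - <<'E'
from h import *
for n in("top","scene"):
    c=dict(np.load(f"{n}0.npz"));W=cloud(c);im=c["image"];hsv=cv2.cvtColor(im,cv2.COLOR_RGB2HSV)
    H,S,V=[hsv[...,i].astype(int) for i in range(3)]
    X,Y,Z=W[...,0],W[...,1],W[...,2]
    if n=="top":
        print("cols",c["mtx"][0,0])
        roi=lambda u0,u1,v0,v1:(slice(v0,v1),slice(u0,u1))
        def rep(name,m):
            P=W[m]; 
            if len(P)<5: print(name,len(P));return
            r=cv2.minAreaRect((P[:,:2]*1000).astype(np.float32)); print(name,len(P),"med",np.round(np.median(P,0),4),"rect",np.round(r[0],1),np.round(r[1],1),round(r[2],1))
        def box(u0,u1,v0,v1):
            m=np.zeros(Z.shape,bool);m[v0:v1,u0:u1]=1;return m
        b=box(170,325,145,260)
        rep("roof",box(175,212,160,200)&(Z>.155)&(Z<.185))
        rep("blue top",box(240,285,150,172)&(H>100)&(H<130)&(S>120)&(Z>.07))
        rep("bar",box(278,300,165,210)&((H<8)|(H>172))&(S>150)&(Z>.06))
        rep("pack",box(245,275,190,232)&(Z>.088)&(Z<.105))
        rep("base",box(180,280,150,240)&(Z>.008)&(Z<.022))
        rep("jar",box(205,230,200,225)&(Z>.04))
        rep("rails",box(240,285,150,240)&(Z>.033)&(Z<.047))
        rep("lattice",box(285,335,205,260)&(Z>.006)&(Z<.03))
        rep("tape",box(290,318,148,178)&(Z>.03))
    else:
        m=(X>.4)&(X<.9)&(Y>-.1)&(Y<.4)&(Z>.09)&(Z<.105)&(H>8)&(H<30);P=W[m];print("scene pack",len(P),np.median(P,0),P.min(0),P.max(0))
E
python3 -c "
import cv2;a=cv2.imread('pics/top0.png')[140:260,165:345];cv2.imwrite('pics/crop.png',cv2.resize(a,(800,533),interpolation=2))"
```

```text
cols 410.50730007379144
roof 573 med [0.6409 0.2354 0.1697] rect [643.2 235.3] [80.4 77.9] 86.8
blue top 93 med [0.7236 0.0138 0.0788] rect [723.5  12.2] [81.9 14.4] 85.4
bar 140 med [ 0.6216 -0.0689  0.092 ] rect [622.5 -59.5] [37.6 88.6] 85.9
pack 309 med [0.5425 0.0243 0.0948] rect [544.3  24.8] [59.8 60.7] 86.2
base 3891 med [0.5937 0.1312 0.0146] rect [619.4 139.2] [334.  351.8] 0.3
jar 156 med [0.5402 0.1668 0.0738] rect [543.  166.9] [45.4 41.4] 1.3
rails 367 med [0.5894 0.0159 0.0395] rect [600.3  21.2] [ 86.2 242.8] 86.2
lattice 538 med [ 0.4781 -0.1636  0.0112] rect [ 476.7 -153.5] [176.1 191.5] 86.9
tape 253 med [ 0.7228 -0.1355  0.0484] rect [ 724.4 -135.4] [70.5 45.5] 33.2
scene pack 968 [0.86963405 0.06002955 0.09868334] [ 0.51669101 -0.0777243   0.09000162] [0.89993541 0.2790796  0.10499156]
```

View pics/crop.png

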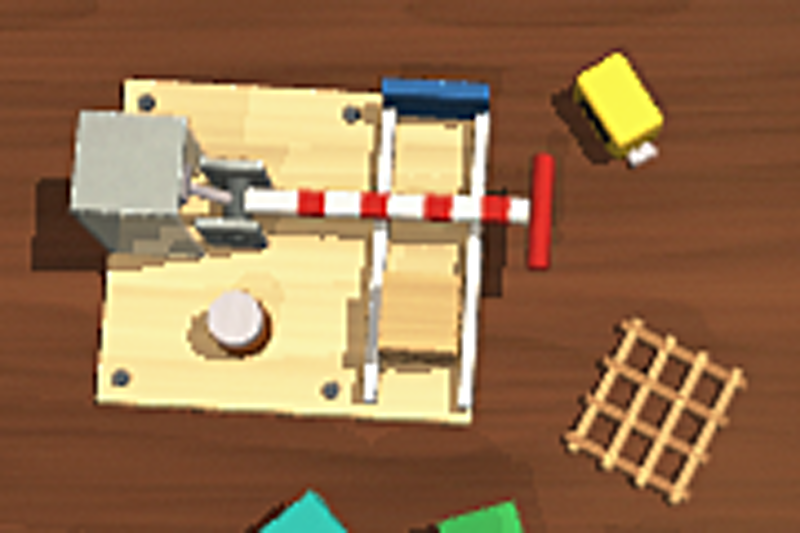

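Emit:
step_arm --pt "0.48 -0.78 0.4" --pt "0.48 -0.78 0.4" --pt "0.48 -0.78 0.4" --pt "0.48 -0.78 0.4" --pt "0.48 -0.78 0.4" --pt "0.48 -0.78 0.4" --pt "0.48 -0.78 0.4" --pt "0.48 -0.78 0.4" --pt "0.48 -0.78 0.4" --pt "0.48 -0.78 0.4" --pt "0.48 -0.78 0.4" --pt "0.48 -0.78 0.4" --turn '[-0.31,-0.31,-0.31,-0.31,-0.31,-0.31,-0.31,-0.31,-0.31,-0.31,-0.31,-0.31]' --grip 1

```text
time: 1.3
ee_pos: [0.3313, 0.3609, 0.3167]
eef_rot: [0.367, 0.93, 0.0, 0.0]
ft_force: [0.5, 0.5, -0.4]
width: 0.0027
grip_force: 0.0
```

Emit:
step_arm --pt "0.48 -0.78 0" --pt "0.48 -0.78 0" --pt "0.48 -0.78 0" --pt "0.48 -0.78 0" --pt "0.48 -0.78 0" --pt "0.48 -0.78 0" --pt "0.48 -0.78 0" --pt "0.48 -0.78 0" --pt "0.48 -0.78 0" --pt "0.48 -0.78 0" --pt "0.48 -0.78 0" --pt "0.48 -0.78 0" --turn '[-0.31,-0.31,-0.31,-0.31,-0.31,-0.31,-0.31,-0.31,-0.31,-0.31,-0.31,-0.31]'

```text
time: 2.5
ee_pos: [0.4753, 0.1269, 0.3159]
eef_rot: [0.564, 0.826, 0.0, 0.0]
ft_force: [0.7, 0.6, 0.5]
width: 0.0006
grip_force: 0.0
```

Emit:
step_arm --pt "0.48 -0.78 0" --pt "0.48 -0.78 0" --pt "0.48 -0.78 0" --pt "0.48 -0.78 0" --pt "0.48 -0.78 0" --pt "0.48 -0.78 0" --pt "0.48 -0.78 0" --pt "0.48 -0.78 0" --pt "0.48 -0.78 0" --pt "0.48 -0.78 0" --pt "0.48 -0.78 0" --pt "0.48 -0.78 0" --turn '[-0.31,-0.31,-0.31,-0.31,-0.31,-0.31,-0.31,-0.31,-0.31,-0.31,-0.31,-0.31]'

```text
time: 3.7
ee_pos: [0.6192, -0.1071, 0.3156]
eef_rot: [0.733, 0.681, -0.0, 0.0]
ft_force: [0.4, 0.4, 0.3]
width: 0.0004
grip_force: 0.0
```

Emit:
step_arm --pt "0 0 -0.9" --pt "0 0 -0.9" --pt "0 0 -0.9" --pt "0 0 -0.9" --pt "0 0 -0.9" --pt "0 0 -0.9" --pt "0 0 -0.9" --pt "0 0 -0.9" --pt "0 0 -0.9" --pt "0 0 -0.9" --pt "0 0 -0.9" --pt "0 0 -0.5" --turn '[0,0,0,0,0,0,0,0,0,0,0,0]'

```text
time: 4.9
ee_pos: [0.6177, -0.1063, 0.0537]
eef_rot: [0.732, 0.681, -0.001, -0.001]
ft_force: [-0.7, -0.1, -0.9]
width: 0.0003
grip_force: 0.0
```

```bash
python3 - <<'E'
from h import *
import numpy as np
s=read_state();print(s["ee_pos"],s["ft_force"])
c=camera("wrist");cv2.imwrite("pics/w1.png",c["image"][...,::-1])
# arc rows in track y,z -> world units
q=np.linspace(0,1.0,21)
y=150-240*np.cos(q+.087);z=65+240*np.sin(q+.087)
for a,b in zip(np.diff(y),np.diff(z)):print(np.round([a*.07/25,a/25,b/25],2).tolist(),end=",")
E
```

```text
[ 0.61773008 -0.10625568  0.05374165] [-0.67320978 -0.10755307 -0.92690444]
[0.0, 0.05, 0.48],[0.01, 0.08, 0.47],[0.01, 0.1, 0.47],[0.01, 0.12, 0.46],[0.01, 0.15, 0.46],[0.01, 0.17, 0.45],[0.01, 0.19, 0.44],[0.01, 0.21, 0.43],[0.02, 0.24, 0.42],[0.02, 0.26, 0.41],[0.02, 0.28, 0.39],[0.02, 0.3, 0.38],[0.02, 0.31, 0.36],[0.02, 0.33, 0.35],[0.02, 0.35, 0.33],[0.03, 0.36, 0.31],[0.03, 0.38, 0.29],[0.03, 0.39, 0.27],[0.03, 0.41, 0.25],[0.03, 0.42, 0.23],
```

View pics/w1.png

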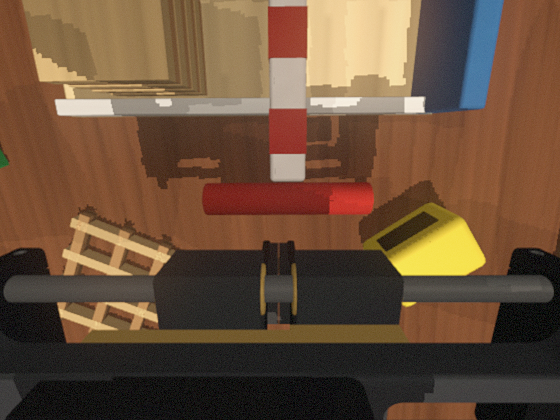

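The wrist view shows the closed fingers (278,285) beside the middle of the red bar (287,198), on its free side. I'll feel for contact.

Emit:
step_arm --pt "0.01 0.16 0" --pt "0.01 0.16 0" --pt "0.01 0.16 0" --pt "0 0 0" --turn '[0,0,0,0]'

```text
time: 5.35
ee_pos: [0.6198, -0.0923, 0.0567]
eef_rot: [0.731, 0.682, 0.001, 0.0]
ft_force: [-0.1, -0.1, 0.1]
width: 0.0004
grip_force: 0.0
```

Emit:
step_arm --pt "0 0.12 0" --pt "0 0.12 0" --pt "0 0 0" --turn '[0,0,0]'

```text
time: 5.65
ee_pos: [0.6192, -0.0885, 0.0563]
eef_rot: [0.732, 0.681, -0.0, 0.001]
ft_force: [0.0, -4.8, 0.8]
width: 0.0005
grip_force: 2.0
```

Emit:
step_arm --pt "0 0.12 0.48" --pt "0.01 0.1 0.47" --pt "0.01 0.1 0.47" --pt "0.01 0.12 0.46" --pt "0.01 0.15 0.46" --pt "0.01 0.17 0.45" --turn '[0,0,0,0,0,0]'

```text
time: 6.25
ee_pos: [0.62, -0.0721, 0.1268]
eef_rot: [0.733, 0.68, -0.001, 0.002]
ft_force: [-1.5, -10.0, 3.0]
width: 0.0005
grip_force: 4.9
```

```bash
cat >> h.py <<'E'
O=np.array([.6275,.0188]);a=-.07
def track(W):
    d=W[...,:2]-O
    return np.stack([d@[np.cos(a),np.sin(a)],d@[-np.sin(a),np.cos(a)],W[...,2]],-1)*1000
def redbar(n="top"):
    c=camera(n);W=track(cloud(c));h=cv2.cvtColor(c["image"],cv2.COLOR_RGB2HSV).astype(int)
    m=((h[...,0]<8)|(h[...,0]>172))&(h[...,1]>150)&(abs(W[...,0])<50)&(W[...,1]>-130)&(W[...,1]<150)&(W[...,2]>68)
    P=W[m];q=np.arctan2(P[:,2]-65,150-P[:,1])-.087
    print(n,len(P),"q med",np.median(q),"max z",P[:,2].max());return c
E
python3 - <<'E'
from h import *
c=redbar();redbar("scene");print(read_state()["ft_force"])
E
```

```text
top 95 q med 0.3586348019951865 max z 142.31398281013963
scene 78 q med 0.322115155232197 max z 169.43683770108265
[ -2.01417025 -10.22247433   4.10411161]
```

It follows (q about 0.3). Continuing along the arc.

Emit:
step_arm --pt "0.01 0.17 0.44" --pt "0.01 0.2 0.43" --pt "0.02 0.22 0.42" --pt "0.02 0.26 0.41" --pt "0.02 0.28 0.39" --pt "0.02 0.3 0.38" --pt "0.02 0.31 0.36" --pt "0.02 0.33 0.35" --pt "0.02 0.35 0.33" --pt "0.03 0.36 0.31" --pt "0.03 0.38 0.29" --pt "0.03 0.39 0.27" --turn '[0,0,0,0,0,0,0,0,0,0,0,0]'

```text
time: 7.55
ee_pos: [0.6263, 0.015, 0.2384]
eef_rot: [0.734, 0.679, -0.001, 0.002]
ft_force: [-10.7, -14.5, 21.1]
width: 0.0004
grip_force: 10.9
```

Emit:
step_arm --pt "0.03 0.41 0.25" --pt "0.03 0.42 0.23" --pt "0.03 0.42 0.2" --pt "0 0 0" --turn '[0,0,0,0]'

```text
time: 7.95
ee_pos: [0.6289, 0.0476, 0.2578]
eef_rot: [0.733, 0.68, 0.0, 0.002]
ft_force: [-16.2, -14.8, 30.3]
width: 0.0004
grip_force: 14.5
```

```bash
python3 - <<'E'
from h import *
c=redbar();cv2.imwrite("pics/t2.png",c["image"][...,::-1]);redbar("scene");print(read_state()["ft_force"])
E
```

```text
return _methods._mean(a, axis=axis, dtype=dtype,
  ret = ret.dtype.type(ret / rcount)
Traceback (most recent call last):
  File "h.py", line 17, in redbar
    print(n,len(P),"q med",np.median(q),"max z",P[:,2].max());return c
                                                ~~~~~~~~~~^^
ValueError: zero-size array to reduction operation maximum which has no identity
```

```bash
python3 - <<'E'
from h import *
s=read_state();print(s["ft_force"],s["torque"],s["ee_pos"],s["joint_positions"])
a=camera("scene")["image"][100:300,200:440];b=camera("wrist")["image"]
a=cv2.resize(a,(400,333));b=cv2.resize(b,(400,300))
o=np.zeros((333,800,3),np.uint8);o[:,:400]=a;o[:300,400:]=b
cv2.imwrite("pics/j.png",o[...,::-1])
E
```

```text
[-15.07320443 -15.09002386  29.46815248] [-3.12821922  3.52641356  0.14962577] [0.62879918 0.04685375 0.25741875] [-0.6173521   0.35412271  0.62887293  1.38001148 -0.20324621  1.46991075
 -0.07412681]
```

View pics/j.png

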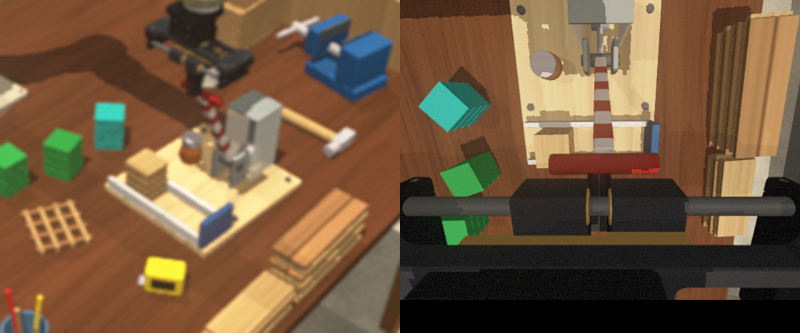

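The bar is well up, resting against the fingers. I'll back away in −y.

Emit:
step_arm --pt "0 -0.3 0" --pt "-0.02 -0.6 0" --pt "-0.05 -1 0" --pt "-0.05 -1 0" --pt "-0.05 -1 0" --pt "-0.05 -1 0" --pt "0 0 0" --pt "0 0 0" --pt "0 0 0" --pt "0 0 0" --pt "0 0 0" --pt "0 0 0" --turn '[0,0,0,0,0,0,0,0,0,0,0,0]'

```text
time: 9.3
ee_pos: [0.6234, -0.0703, 0.2521]
eef_rot: [0.732, 0.682, 0.0, -0.0]
ft_force: [-0.3, 0.6, -0.2]
width: 0.0001
grip_force: 0.0
```

```bash
python3 - <<'E'
from h import *
s=read_state();print(s["time"],s["ft_force"],s["torque"],s["ee_pos"])
a=camera("scene")["image"][100:300,200:440];b=camera("wrist")["image"]
a=cv2.resize(a,(400,333));b=cv2.resize(b,(400,300))
o=np.zeros((333,800,3),np.uint8);o[:,:400]=a;o[:300,400:]=b
cv2.imwrite("pics/k.png",o[...,::-1])
E
```

```text
9.3 [-0.3204317   0.58947696 -0.15152569] [-0.13652287  0.05060182 -0.04237482] [ 0.62341915 -0.07033718  0.25209211]
```

View pics/k.png

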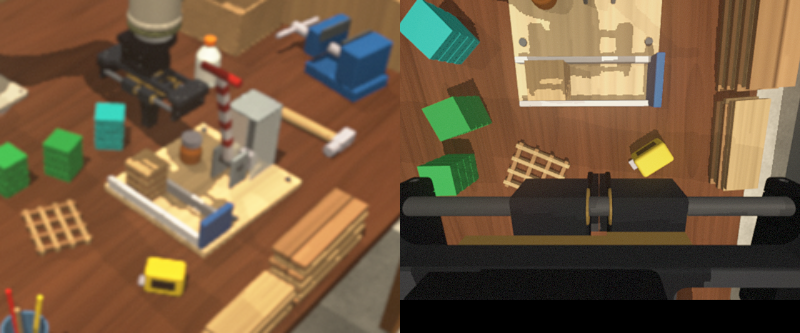

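The barrier stands upright by itself (bar at about (225,72) in the left picture), and the pack is still at the near end. Next I check q, the pack and the near blocks.

```bash
python3 - <<'E'
from h import *
redbar("scene")
c=camera("top");W=track(cloud(c));h=cv2.cvtColor(c["image"],cv2.COLOR_RGB2HSV).astype(int)
for n,m in(("pack",(abs(W[...,1])<45)&(W[...,0]>-140)&(W[...,0]<0)&(W[...,2]>85)&(W[...,2]<105)&(h[...,0]>8)&(h[...,0]<30)),
 ("greenblocks",(h[...,0]>40)&(h[...,0]<100)&(h[...,1]>100)&(abs(W[...,1])<200)&(W[...,0]>-400)&(W[...,0]<-120)&(W[...,2]>40))):
    P=W[m];print(n,len(P),np.percentile(P,[2,98],axis=0).round(0).tolist())
print(track(np.array(read_state()["ee_pos"])))
E
```

```text
scene 171 q med 1.2450321773266941 max z 310.97343694601307
pack 81 [[-114.0, 13.0, 88.0], [-55.0, 30.0, 101.0]]
greenblocks 624 [[-330.0, -198.0, 57.0], [-237.0, 106.0, 86.0]]
[  2.13323306 -89.67437324 252.1253413 ]
```

Emit:
step_arm --pt "-0.7 0.5 0" --pt "-0.7 0.5 0" --pt "-0.7 0.5 0" --pt "-0.7 0.5 0" --pt "-0.7 0.5 0" --pt "-0.7 0.5 0" --pt "-0.7 0.5 0" --pt "-0.7 0.5 0" --pt "0 0 0" --turn '[0,0,0,0,0,0,0,0,0]'

```text
time: 10.4
ee_pos: [0.482, 0.0308, 0.2524]
eef_rot: [0.731, 0.682, 0.001, -0.001]
ft_force: [0.0, -0.2, 0.4]
width: 0.0007
grip_force: 0.0
```

Emit:
step_arm --pt "0 -0.06 -0.9" --pt "0 0 -0.9" --pt "0 0 -0.9" --pt "0 0 -0.9" --pt "0 0 -0.9" --pt "0 0 -0.9" --pt "0 0 -0.9" --pt "0 0 -0.9" --pt "0 0 -0.9" --pt "0 0 -0.4" --pt "0 0 0" --turn '[0,0,0,0,0,0,0,0,0,0,0]'

```text
time: 11.5
ee_pos: [0.4828, 0.0269, 0.0387]
eef_rot: [0.732, 0.681, -0.001, -0.0]
ft_force: [1.0, -0.4, 0.6]
width: 0.0003
grip_force: 0.0
```

Emit:
step_arm --pt "0.2 -0.01 0" --pt "0.2 -0.02 0" --pt "0.2 -0.01 0" --pt "0.2 -0.02 0" --pt "0 0 0" --turn '[0,0,0,0,0]'

```text
time: 12.0
ee_pos: [0.5043, 0.026, 0.0399]
eef_rot: [0.732, 0.681, 0.0, 0.0]
ft_force: [-0.5, -0.2, 0.3]
width: 0.0004
grip_force: 0.0
```

Emit:
step_arm --pt "0.2 -0.01 0" --pt "0.2 -0.01 0" --pt "0.2 -0.02 0" --pt "0.2 -0.01 0" --pt "0.2 -0.01 0" --pt "0.2 -0.01 0" --pt "0.2 -0.02 0" --pt "0.2 -0.01 0" --pt "0.2 -0.01 0" --pt "0.2 -0.02 0" --pt "0.2 -0.01 0" --pt "0.2 -0.01 0" --turn '[0,0,0,0,0,0,0,0,0,0,0,0]'

```text
time: 13.2
ee_pos: [0.5638, 0.0223, 0.0396]
eef_rot: [0.732, 0.681, 0.0, 0.0]
ft_force: [-1.9, -0.3, 1.5]
width: 0.0004
grip_force: 1.2
```

Emit:
step_arm --pt "0.2 -0.01 0" --pt "0.2 -0.01 0" --pt "0.2 -0.02 0" --pt "0.2 -0.01 0" --pt "0.2 -0.01 0" --pt "0.2 -0.01 0" --pt "0.2 -0.02 0" --pt "0.2 -0.01 0" --pt "0.2 -0.01 0" --pt "0.2 -0.02 0" --pt "0.2 -0.01 0" --pt "0.2 -0.01 0" --turn '[0,0,0,0,0,0,0,0,0,0,0,0]'

```text
time: 14.4
ee_pos: [0.6238, 0.0185, 0.0396]
eef_rot: [0.732, 0.681, 0.0, 0.0]
ft_force: [-2.1, -0.3, 2.0]
width: 0.0008
grip_force: 1.4
```

Emit:
step_arm --pt "0.12 -0.01 0" --pt "0.12 -0.01 0" --pt "0.12 0 0" --pt "0.12 -0.01 0" --pt "0.12 -0.01 0" --pt "0 0 0" --turn '[0,0,0,0,0,0]'

```text
time: 15.0
ee_pos: [0.6388, 0.0175, 0.0396]
eef_rot: [0.732, 0.681, 0.0, 0.0]
ft_force: [-0.6, -0.8, 0.3]
width: 0.0005
grip_force: 0.3
```

```bash
python3 - <<'E'
from h import *
c=redbar("scene");W=track(cloud(c));h=cv2.cvtColor(c["image"],cv2.COLOR_RGB2HSV).astype(int)
m=(abs(W[...,1])<40)&(W[...,0]>-60)&(W[...,0]<95)&(W[...,2]>88)&(W[...,2]<100)&(h[...,0]>8)&(h[...,0]<30)&(h[...,1]>60)
P=W[m];print(len(P),np.percentile(P,[2,98],axis=0).round(1).tolist() if len(P) else "")
E
```

```text
scene 135 q med 1.2441078112966044 max z 311.79045867039656
210 [[8.7, -28.3, 88.7], [86.7, 31.3, 99.9]]
```

Nearly there; feeling for the stop.

Emit:
step_arm --pt "0.1 -0.01 0" --pt "0.1 -0.01 0" --pt "0 0 0" --turn '[0,0,0]'

```text
time: 15.35
ee_pos: [0.6437, 0.017, 0.0396]
eef_rot: [0.732, 0.681, 0.0, 0.0]
ft_force: [-1.0, 0.3, -0.6]
width: 0.0008
grip_force: 0.3
```

Emit:
step_arm --pt "0.1 -0.01 0" --pt "0 0 0" --turn '[0,0]'

```text
time: 15.55
ee_pos: [0.6461, 0.0168, 0.0396]
eef_rot: [0.732, 0.681, 0.0, 0.0]
ft_force: [-1.2, 0.3, 0.0]
width: 0.0005
grip_force: 0.5
```

Emit:
step_arm --pt "0.08 -0.01 0" --pt "0.08 0 0" --pt "0 0 0" --turn '[0,0,0]'

```text
time: 15.85
ee_pos: [0.6502, 0.0165, 0.0396]
eef_rot: [0.732, 0.681, 0.0, 0.0]
ft_force: [-1.6, -0.5, 0.0]
width: 0.0003
grip_force: 0.3
```

Emit:
step_arm --pt "0.08 -0.01 0" --pt "0.08 0 0" --pt "0 0 0" --turn '[0,0,0]'

```text
time: 16.15
ee_pos: [0.6506, 0.0163, 0.0392]
eef_rot: [0.732, 0.681, -0.002, -0.003]
ft_force: [-18.7, 1.0, 12.2]
width: 0.0004
grip_force: 10.2
```

Firm contact with the stop. Backing out along the channel, then up.

Emit:
step_arm --pt "-0.2 0.01 0" --pt "-0.4 0.03 0" --pt "-0.7 0.05 0" --pt "-0.7 0.05 0" --pt "-0.7 0.05 0" --pt "-0.7 0.05 0" --pt "-0.7 0.05 0" --pt "-0.7 0.05 0" --pt "-0.7 0.05 0" --pt "-0.7 0.05 0" --pt "-0.4 0.03 0" --pt "0 0 0" --turn '[0,0,0,0,0,0,0,0,0,0,0,0]'

```text
time: 17.35
ee_pos: [0.488, 0.0284, 0.0397]
eef_rot: [0.732, 0.682, 0.0, -0.0]
ft_force: [0.1, 0.2, -0.3]
width: 0.001
grip_force: 0.0
```

Emit:
step_arm --pt "0 0 0.8" --pt "0 0 0.8" --pt "0 0 0.8" --pt "0 0 0.8" --pt "0 0 0.8" --pt "0 0 0.8" --pt "0 0 0.8" --pt "0 0 0.8" --pt "0 0 0.4" --pt "0 0 0" --turn '[0,0,0,0,0,0,0,0,0,0]'

```text
time: 18.35
ee_pos: [0.49, 0.0282, 0.2107]
eef_rot: [0.732, 0.681, 0.001, 0.001]
ft_force: [0.1, 0.2, -0.2]
width: 0.0008
grip_force: 0.0
```

```bash
python3 - <<'E'
from h import *
c=redbar("scene");print(read_state()["ee_pos"],read_state()["ft_force"])
a=c["image"][130:270,240:410];cv2.imwrite("pics/f.png",cv2.resize(a,(680,560),interpolation=2)[...,::-1])
for n in("scene","top"):
    c=camera(n);W=track(cloud(c));h=cv2.cvtColor(c["image"],cv2.COLOR_RGB2HSV).astype(int)
    m=(abs(W[...,1])<40)&(W[...,0]>-60)&(W[...,0]<95)&(W[...,2]>90)&(W[...,2]<100)&(h[...,0]>8)&(h[...,0]<30)&(h[...,1]>60)
    P=W[m];print(n,len(P),np.percentile(P,[2,98],axis=0).round(1).tolist() if len(P) else "")
E
```

```text
scene 185 q med 1.240057055946377 max z 312.70914485651167
[0.48931119 0.02812383 0.20956711] [ 0.06849883  0.65973082 -0.08610816]
scene 268 [[31.0, -28.0, 90.6], [91.0, 32.9, 99.4]]
top 186 [[39.0, -28.7, 90.5], [85.0, 29.3, 99.1]]
```

View pics/f.png

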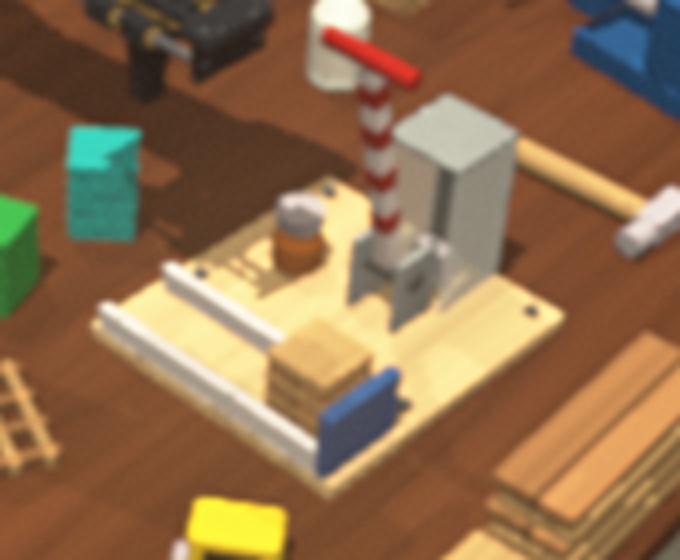

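The picture shows the barrier upright (bar at (370,55)), the pack at (320,370) flush against the blue stop, and the gripper clear. Measured extents are x 31 to 91, y about 0 to 2.

```bash
python3 -c "
from bench import *
print(close_job())"
```

```text
the job is handed in; nothing more can be done
None
```

The job is handed in: the barrier stands raised by itself at about 1.24 rad, the pack sits flush against the blue end stop, and the gripper is clear; the hand-in call returned no verdict.

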